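Put the top fixture plate away and ease the sprung flap shut

TASK

Slide the top plate of the pile out of the magazine onto its ledge, leaving the two plates below in place, then lift it off and lay it flat inside the open box. Then close the box's sprung flap gently by its bar: hold it all the way down and let go only once it is fully shut, so that it never slams. Leave everything else standing where it is.

Things in the scene. Friction and masses are not known exactly. Their poses are not given: they have to be found in the camera images.
- keeper_box: Grey open-topped box fixed to the bench, 110 (x) x 170 (y) x 60 mm high outside, walls 5 mm, floor with a black liner whose top is 8 mm above the bench. Origin: centre of its underside; x points from the front wall to the hinge wall at the back, y along the hinge, z up. It stands at varying places and yaw.
- flap (a joint): Angle of the aluminium flap (114 x 168 x 6 mm, about 0.42 kg) hinged on the box's back (+x) rim: 0 is shut and level; it grows as the front edge rises, to a stop at 2.25 rad. Leaning back beyond about 2.1 rad it stays open by weight and hinge friction; below about 1.9 rad its spring pulls it over and down (about 2.5 N at the bar near shut). If let go it slams, even from 1 to 2 cm.
- flap_handle (a point): Middle of the flap's round steel bar, 12 mm thick, 100 mm long, parallel to the hinge (box y), on two arms at its ends. It lies 150 mm from the hinge line along the flap and 14 mm off to the flap's outer side (up when shut); clear gap to the flap's front edge 26 mm. Shut, it is 91 mm in front (-x) of the box's centre, 78 mm above the bench. It can turn between the gripping fingers.
- flap_hinge (a point): Middle of the flap's hinge line, in the box frame at x = 59 mm, y = 0, z = 64 mm; axes as the box.
- magazine: Grey plastic magazine fixed to the bench, a well of 53 (x) x 55 (y) mm holding the pile of three plates. Origin: on the bench under the well's centre; z up. Well floor at 14 mm. The walls on +y and -y, 5 mm thick, rise to 51 mm, 6 mm above the pile; those on +x and -x only to 33 mm, so that the whole +x edge of the top plate lies bare and the plate can be pushed out to -x, on to the ledge.
- ledge (a point): Point on top of the magazine's ledge, at x = -70 mm, y = 0, z = 33 mm in the magazine frame: where the plate's underside centre lies when it is against the stop. The ledge is 24 mm wide in y and runs out of the well along -x; the stop at its end is 4 mm high, its face at x = -95 mm. A plate on it overhangs both sides (y), with nothing above 14 mm beside it.
- plate_top_c (a point): Centre of the top plate: pale resin slab, 50 (x) x 52 (y) x 10.5 mm, about 50 g, four holes; starts as the top of the pile, underside 35 mm and centre 40 mm above the bench; axes as the magazine at the start.
- plate_mid_c (a point): Centre of the middle plate, same form, 30 mm above the bench; it stays in the well.
- plate_low_c (a point): Centre of the lowest plate, same form, 19 mm above the bench; it stays in the well.
- vial: Bystander: small blue-capped vial, 27 mm wide, 56 mm high, standing; origin at its foot.
- beaker: Bystander: small glass beaker, 66 mm wide, 69 mm high, standing; origin at its foot.
- tape: Bystander: tape roll lying flat, 96 mm across, 25 mm high; origin at its underside.
- marker: Bystander: marker pen lying, 135 mm long, 16 mm thick.
- driver: Bystander: small screwdriver lying, 130 mm long, 17 mm thick.
- brown: Bystander: brown bottle, 54 mm wide, 125 mm high, standing; origin at its foot.
Mind the look-alikes: they are no part of the job. What is shaped like the part that bears plate_top_c but orange or pink is not meant.

How it is judged:
On the way, in this order (a step that is already met when the one before it is completed fails the run):
1. the top plate has been slid out of the well and lies on the ledge (x of plate_top_c in the frame of magazine between -0.08 and -0.05 m and z of plate_top_c in the frame of magazine between 0.034 and 0.042 m and angle between plate_top_c's own z axis and vertical below 0.1 rad), for 0.1 s.
2. the plate lies flat inside the box, let go, with the flap still up (z of plate_top_c in the frame of keeper_box below 0.02 m and x of plate_top_c in the frame of keeper_box between -0.05 and 0.05 m and y of plate_top_c in the frame of keeper_box between -0.08 and 0.08 m and angle between plate_top_c's own z axis and vertical below 0.15 rad and contact force between the fingers and plate_top below 0.05 N and value of joint flap above 1 rad), for 0.1 s.
At the end, for the whole second after the job is handed in: The flap is shut (under 0.03 rad), the top plate lies flat (within 0.15 rad) and still on the floor inside the box, and the other two plates are in the well within 8 mm of where they were (value of joint flap below 0.03 rad and z of plate_top_c in the frame of keeper_box below 0.02 m and x of plate_top_c in the frame of keeper_box between -0.05 and 0.05 m and y of plate_top_c in the frame of keeper_box between -0.08 and 0.08 m and angle between plate_top_c's own z axis and vertical below 0.15 rad and linear speed of plate_top below 0.02 m/s and distance of each of plate_mid_c, plate_low_c from where it was at the start of the episode below 0.008 m); the robot touches nothing.
It fails at once if the flap slams: it closes faster than 2 rad/s (velocity of joint flap below -2 rad/s).
It fails at once if one of the two lower plates is dragged out or displaced by more than 15 mm (distance of any of plate_mid_c, plate_low_c from where it was at the start of the episode above 0.015 m).
It fails at once if a bystander is knocked over or moved by more than 25 mm (distance of any of vial, beaker, tape, marker, driver, brown from where it was at the start of the episode above 0.025 m or angle between any of vial, beaker, brown's own z axis and vertical above 0.5 rad).
It also fails if it takes over 64 s, if anything falls off the work surface, if the arm or the gripper's body presses on something with over 40 N, if the wrist force passes 120 N, or if a joint passes its speed limit or range.

ROBOT

A 7-joint arm with a two-finger parallel gripper is mounted at the origin on a cart in front of the work surface, level with it; the furniture and walls round the work are solid. World frame = base frame: x ahead of the robot, y to its left, z up, the work surface at z = 0. Lengths are in m, angles in rad, forces in N, time in s.
With the tool pointing down it reaches from about 0.4 to 0.875 m from the base axis. Payload 6.5 kg.
Tool frame: the origin (TCP) lies midway between the tips of the shut fingers; the grasp point (between the pads) lies 19 mm behind it; z points along the fingers, y is the line along which they close (so a half turn about z gives the same grasp; the last joint's range is limited). The gripper opens to 85 mm and grips with 20 to 120 N. Pads are 22 mm wide; open, the fingers measure 114 mm over their backs; the gripper's body (76 mm by 85 mm) begins 54 mm behind the grasp point. The pads swing forward as they close: fully open they stand 13 mm farther back than shut.
Start: joints at [-1.245, 0.536, -0.004, 1.538, 0.003, 1.067, -0.071], TCP at [0.248, 0.601, 0.231] pointing down, gripper open.
Joint ranges: [-2.7, 2.7], [-0.37, 2.16], [-1.27, 1.26], [0.24, 2.4], [-1.31, 4.45], [0.19, 1.91], [-2.76, 2.76]. Speed limits (rad/s): [2.39, 2.39, 3.14, 3.14, 3.14, 3.14, 3.14].

INTERFACE

Orientations are given as a rotation vector (axis times angle).
In Python, from rig import sensors, imaging, order gives the robot as it stands. The module is installed in compiled form; this text tells all that it offers.
- The arm moves only by the tool step_arm, never from a script. Its argument "moves" is text: rows parted by semicolons, each of 7 numbers parted by spaces: the finger opening in mm, from 0 to 85.4, then the shift along the tool's x, y, z scaled (see below), then the turn, a rotation vector about the tool's x, y, z scaled (see below). A call has 1 to 20 rows; each row is the pose to reach, as a shift and turn from the pose commanded when the call began, along the tool's axes at that moment, turning the shorter way round; what a row does not reach only later rows make up. The controller multiplies each number of a shift by 100 mm and each number of a turn by 180 degrees. A row lasts 1/10 s, in which the tool goes at most 50 mm and 8.59 degrees, less where a joint would pass 70% of its speed; a pose out of reach is approached as far as the arm can. A call with a number of a shift or a turn outside -1 to 1 is refused whole. A call with a gripper value outside its range is refused whole. The fingers move at their own pace and stop on an object; the grip force is fixed at half the most. Time passes only in rows, so rows that repeat a pose let the fingers close. It gives the time, the measured TCP pose, the force, the opening and the grip force at its end, in the units of the state.
- sensors.sense(): the state, without advancing time (a new reading comes with each control period).
- imaging.snapshot(name): name is "scene" or "top" or "wrist"; returns a dict with "pixels" (400x640x3 uint8, red, green, blue), "z_map" (400x640 float32, m along the optical axis (not along the pixel's ray), 0 where there is no reading), "fx", "fy", "cx", "cy" (pixels), "rvec" (rotation vector, rad) and "tvec" (3), from world to camera coordinates, as OpenCV has them; the wrist camera has in their place "T_tool_cam" (4x4, takes a point from camera to tool coordinates, whose origin is the TCP and whose axes are the flange's). Camera axes: x right, y down, z forward; pixel columns grow to the right and rows downward; lengths in m; the calibration is good to about 2 mm. A picture is of the moment at which its call begins: read the wrist's pose just before it.
- order.sign_off(): hands the job in; it is judged then, once.
The state is a dict: "clock": time; "joints": joint angles; "qvel": joint speeds; "joint_torque": joint torques, N m; "ee_pos": TCP position; "tool_rot": TCP orientation; "force": force on the tool from outside, world axes, zero at the start; "ft_torque": the same for the moment, N m; "finger_gap": opening from 0.0 (shut) to 1.0 (fully open); "gripper_force": force on a finger pad.
Only numpy, scipy, OpenCV 4.12 (cv2) and the standard library are available. Lean on these libraries where they do the work, as an engineer would, in place of code of your own. Each camera call takes 0.05 s, during which the arm holds its last target. There are 200 camera calls.

## Working session

There is one attempt and no reset: what is moved stays moved. The work goes in short steps, Python scripts to look and compute and a tool call to move; the robot and the scene stay as the last step left them, time stands still between calls to the robot, and variables do not carry over. Pictures are saved under pics/ and viewed, at most 10 in all, crops included, and the job is handed in when it is done.

Besides the shell and the picture viewer there is one more tool, called after "Request:" in YAML: its name, and indented under it one key for each argument. step_arm: Moves the arm, as the interface text tells. Shifts and turns lie within -1 to 1; 1 stands for 100 mm of shift or 180 degrees of turn. Its arguments: {"type":"object","properties":{"moves":{"type":"string"}},"required":["moves"]}

```bash
mkdir -p pics
cat > h.py <<'E'
import numpy as np, cv2
from scipy.spatial.transform import Rotation as R
from rig import sensors, imaging, order
def snap(n):
    s=sensors.sense(); d=imaging.snapshot(n)
    if n=='wrist':
        T=np.eye(4);T[:3,:3]=R.from_rotvec(s['tool_rot']).as_matrix();T[:3,3]=s['ee_pos'];d['W']=T@np.array(d['T_tool_cam'])
    else:
        T=np.eye(4);T[:3,:3]=R.from_rotvec(np.ravel(d['rvec'])).as_matrix();T[:3,3]=np.ravel(d['tvec']);d['W']=np.linalg.inv(T)
    return d
def cloud(d):
    v,u=np.mgrid[:400,:640];z=d['z_map']
    p=np.stack([(u-d['cx'])/d['fx']*z,(v-d['cy'])/d['fy']*z,z],-1)
    return p@d['W'][:3,:3].T+d['W'][:3,3]
def ray(d,u,v,h):
    r=d['W'][:3,:3]@np.array([(u-d['cx'])/d['fx'],(v-d['cy'])/d['fy'],1]);o=d['W'][:3,3]
    return o+r*(h-o[2])/r[2]
def save(d,n,crop=None,k=1):
    im=cv2.cvtColor(d['pixels'],cv2.COLOR_RGB2BGR)
    if crop: a,b,c,e=crop; im=im[b:e,a:c]
    cv2.imwrite('pics/'+n,cv2.resize(im,None,fx=k,fy=k))
def tool(p):
    s=sensors.sense();return R.from_rotvec(s['tool_rot']).inv().apply(np.array(p)-s['ee_pos'])
E
python3 - <<'E'
from h import *
s=sensors.sense();print(s)
print(R.from_rotvec(s['tool_rot']).as_matrix().round(3))
for n in('scene','top'):
    d=snap(n);save(d,n+'.png');np.savez(n+'.npz',**d);print(n,d['W'].round(3),d['fx'])
d=snap('wrist');print(np.array(d['T_tool_cam']).round(3))
E
```

```text
{'clock': 0.0, 'joints': array([-1.24519548,  0.53718593, -0.00442563,  1.53886851,  0.00257941,
        1.06727687, -0.07115463]), 'qvel': array([ 0.00068703, -0.00104549, -0.00058861,  0.00092018,  0.00125439,
       -0.00095095, -0.00159638]), 'joint_torque': array([-1.61881167e-04, -5.83404851e+01,  1.04851261e+00, -2.59116054e+01,
        1.23979297e-02,  9.27039888e-03,  1.25726254e-05]), 'ee_pos': array([0.24798427, 0.60015904, 0.23040219]), 'tool_rot': array([-6.11318596e-01, -3.08131228e+00,  2.69927813e-03]), 'force': array([-0.02477316, -0.68272963, -0.51787895]), 'ft_torque': array([-0.0031474 , -0.05182694,  0.00028908]), 'gripper_force': 0.0, 'finger_gap': 0.9986376639717613}
[[-0.924  0.382 -0.001]
 [ 0.382  0.924 -0.002]
 [-0.    -0.002 -1.   ]]
scene [[ 0.489 -0.377  0.787 -0.328]
 [-0.872 -0.235  0.429 -0.467]
 [ 0.023 -0.896 -0.444  0.596]
 [ 0.     0.     0.     1.   ]] 380.1610672084251
top [[ 2.400e-02 -9.920e-01  1.270e-01  4.260e-01]
 [-1.000e+00 -2.400e-02  1.000e-03  2.400e-02]
 [ 2.000e-03 -1.270e-01 -9.920e-01  1.122e+00]
 [ 0.000e+00  0.000e+00  0.000e+00  1.000e+00]] 382.38275147923673
[[ 0.001 -0.951 -0.31   0.08 ]
 [ 1.     0.001 -0.     0.001]
 [ 0.001 -0.31   0.951 -0.143]
 [ 0.     0.     0.     1.   ]]
```

View pics/top.png

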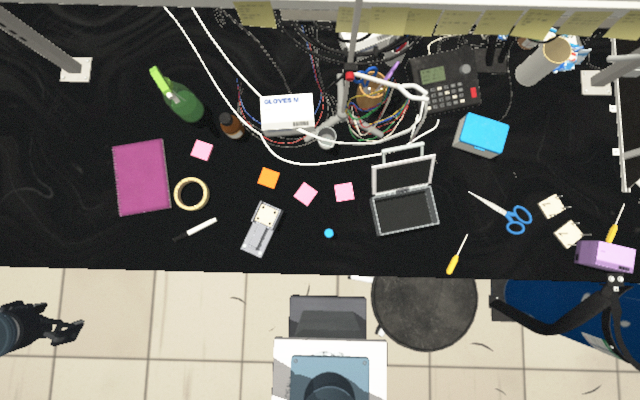

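View pics/scene.png

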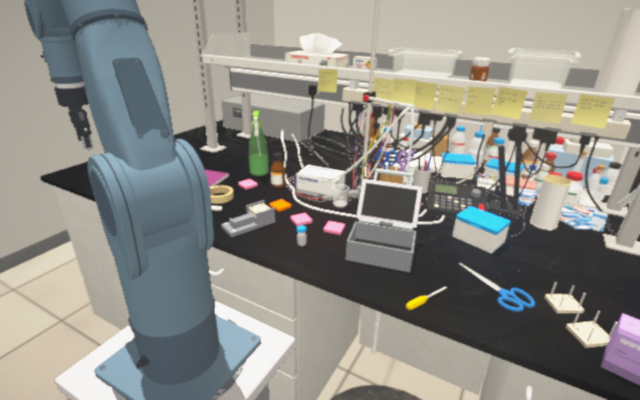

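The top view shows the magazine with the pale plate at about (267,214) and its ledge running to (255,245). The box is at (405,210), with the flap leaning back and its bar near (403,152).

Run:
```python
from h import *
d=dict(np.load('top.npz'));
im=cv2.cvtColor(d['pixels'],cv2.COLOR_RGB2BGR)
a=cv2.resize(im[190:265,230:300],None,fx=5.7,fy=5.7,interpolation=2)
b=cv2.resize(im[135:240,355:450],None,fx=4.07,fy=4.07,interpolation=2)
h=min(len(a),len(b));cv2.imwrite('pics/crop.png',np.hstack([a[:h],b[:h]]))
P=cloud(d)
np.set_printoptions(suppress=True)
m=np.zeros((400,640),bool);m[195:232,250:285]=1
px=d['pixels'].astype(int)
m&=(px[...,0]>px[...,2]+15)&(px.min(-1)>120)
c,_=cv2.findContours(m.astype('uint8'),0,2);c=max(c,key=cv2.contourArea);r=cv2.minAreaRect(c);print(r)
bx=cv2.boxPoints(r);q=np.array([ray(d,*p,.045)[:2] for p in bx]);print(q.round(4),q.mean(0),np.linalg.norm(np.roll(q,-1,0)-q,axis=1),np.median(P[m],0))
def z(y0,y1,x0,x1,lo,hi):
    Q=P[y0:y1,x0:x1].reshape(-1,3);Q=Q[(Q[:,2]>lo)&(Q[:,2]<hi)];r=cv2.minAreaRect(Q[:,:2].astype('float32'));print(len(Q),r,Q.mean(0));return Q
print('mag');z(190,265,230,300,.025,.06)
print('box');z(180,245,360,450,.045,.07)
print('flap');Q=z(135,200,360,450,.09,.3)
for u in range(375,435,8):print(u,P[140:200:4,u].round(3)[:, [0,2]].tolist())
```

```text
((266.0307922363281, 214.83218383789062), (19.28321647644043, 18.538372039794922), 24.443954467773438)
[[0.4806 0.2252]
 [0.5288 0.2058]
 [0.5074 0.1553]
 [0.4595 0.1749]] [0.49406653 0.19030302] [0.05193575 0.05486701 0.05179892 0.05455772] [0.49563726 0.19441678 0.04551129]
mag
746 ((0.4633559584617615, 0.20166578888893127), (0.0661236122250557, 0.13061794638633728), 67.85885620117188) [0.47694876 0.19560639 0.0417304 ]
box
527 ((0.5212709307670593, -0.1996757686138153), (0.11676090955734253, 0.1719900369644165), 12.603747367858887) [ 0.52821141 -0.20078666  0.05964344]
flap
1897 ((0.6359135508537292, -0.16200312972068787), (0.11736586689949036, 0.18785028159618378), 14.284852981567383) [ 0.62226872 -0.1716918   0.14599355]
375 [[0.727, 0.012], [0.718, 0.0], [0.705, 0.004], [0.693, -0.0], [0.681, 0.001], [0.669, -0.002], [0.657, -0.0], [0.613, 0.161], [0.605, 0.147], [0.597, 0.134], [0.589, 0.119], [0.579, 0.11], [0.571, 0.094], [0.563, 0.074], [0.553, 0.061]]
383 [[0.66, 0.26], [0.719, -0.003], [0.705, 0.003], [0.649, 0.187], [0.641, 0.178], [0.633, 0.169], [0.623, 0.168], [0.614,
[... 867 characters left out ...]
.67, 0.192], [0.709, -0.002], [0.697, -0.002], [0.685, -0.003], [0.637, 0.16], [0.628, 0.15], [0.621, 0.135], [0.612, 0.123], [0.605, 0.105], [0.595, 0.095], [0.587, 0.079], [0.579, 0.059], [0.574, 0.009], [0.562, 0.007]]
423 [[0.734, 0.0], [0.671, 0.189], [0.665, 0.174], [0.656, 0.168], [0.646, 0.168], [0.638, 0.158], [0.63, 0.143], [0.621, 0.134], [0.614, 0.119], [0.605, 0.105], [0.598, 0.086], [0.589, 0.069], [0.58, 0.055], [0.574, 0.01], [0.563, 0.008]]
431 [[0.733, 0.006], [0.722, 0.0], [0.71, 0.001], [0.698, -0.002], [0.647, 0.165], [0.64, 0.151], [0.632, 0.138], [0.624, 0.121], [0.615, 0.112], [0.608, 0.093], [0.599, 0.08], [0.6, 0.001], [0.579, 0.061], [0.569, 0.059], [0.558, 0.051]]
```

View pics/crop.png

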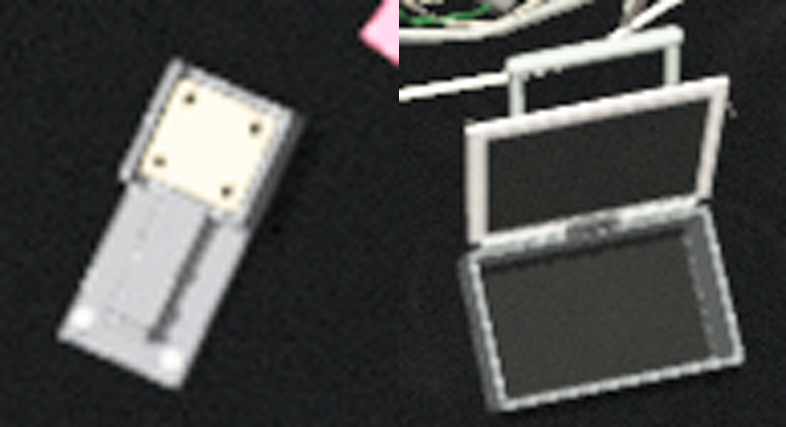

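The crop shows the plate bordered by the side walls, the ledge running toward the robot, and the open flap with its bar at the top. I'll drive to a closer wrist view of the magazine, and check what stands around the flap for obstacles.

Request:
step_arm:
  moves: "0 -1 -0.8 0 0 0 0;0 -1 -0.8 0 0 0 0;0 -1 -0.8 0 0 0 0"

```text
clock: 0.45
ee_pos: [0.3126, 0.4845, 0.2309]
tool_rot: [0.617, 3.079, -0.004]
force: [1.1, -0.2, 0.1]
finger_gap: 0.516
gripper_force: 0.0
```

Request:
step_arm:
  moves: "0 -1 -0.8 0 0 0 0;0 -1 -0.8 0 0 0 0;0 -1 -0.8 0 0 0 0"

```text
clock: 0.75
ee_pos: [0.3741, 0.3721, 0.2311]
tool_rot: [0.618, 3.079, -0.003]
force: [0.7, -0.4, 0.3]
finger_gap: 0.002
gripper_force: 0.0
```

Request:
step_arm:
  moves: "0 -1 -0.8 0 0 0 0;0 -1 -0.8 0 0 0 0;0 -1 -0.8 0 0 0 0"

```text
clock: 1.05
ee_pos: [0.4356, 0.26, 0.2313]
tool_rot: [0.618, 3.079, -0.002]
force: [0.5, 0.7, -0.3]
finger_gap: 0.001
gripper_force: 0.0
```

Request:
step_arm:
  moves: "0 -0.5 -0.45 0.2 0 0 0;0 -0.5 -0.45 0.2 0 0 0;0 -0.5 -0.45 0.2 0 0 0;0 -0.5 -0.45 0.2 0 0 0"

```text
clock: 1.45
ee_pos: [0.4627, 0.204, 0.2112]
tool_rot: [-0.612, -3.081, -0.0]
force: [-0.1, 0.6, -0.3]
finger_gap: 0.004
gripper_force: 0.0
```

Run:
```python
from h import *
np.set_printoptions(suppress=True)
s=sensors.sense();print(s['clock'],s['ee_pos'],s['finger_gap'])
d=snap('wrist');np.savez('w1.npz',**d);save(d,'w1.png')
P=cloud(d);px=d['pixels'].astype(int)
m=(px[...,0]>px[...,2]+15)&(px.min(-1)>120)&(P[...,2]<.055)
c,_=cv2.findContours(m.astype('uint8'),0,2)
for c in sorted(c,key=cv2.contourArea)[::-1][:2]:
    r=cv2.minAreaRect(c);q=np.array([ray(d,*p,.0455)[:2] for p in cv2.boxPoints(r)]);print(r,q.round(4).tolist(),q.mean(0),np.linalg.norm(np.roll(q,-1,0)-q,axis=1))
print('platez',np.median(P[m],0))
t=dict(np.load('top.npz'));Q=cloud(t);g=(Q[...,0]>.5)&(Q[...,0]<.85)&(Q[...,1]>-.4)&(Q[...,1]<.1)&(Q[...,2]>.05)
print('obst (x,y)->maxz cm');
for x in np.arange(.5,.85,.035):print(round(x,3),[int(100*max([0,*Q[g&(abs(Q[...,0]-x-.017)<.0175)&(abs(Q[...,1]-y)<.0175)][:,2]])) for y in np.arange(.1,-.4,-.035)])
```

```text
1.45 [0.46265411 0.20397564 0.21120184] 0.00400873437601936
((181.5, 54.5), (109.0, 363.0), 90.0) [[0.2243, 0.0229], [0.3378, 0.298], [0.4191, 0.2686], [0.2944, -0.0337]] [0.31889839 0.13895378] [0.29764456 0.08638681 0.32695017 0.09005715]
((541.0000610351562, 174.00003051757812), (82.02438354492188, 101.82337951660156), 45.0) [[0.5235, 0.3463], [0.4825, 0.4225], [0.5571, 0.4637], [0.606, 0.3861]] [0.54229879 0.40462952] [0.08650375 0.08520508 0.09176631 0.09157612]
platez [0.45507722 0.12826288 0.00512636]
obst (x,y)->maxz cm
0.5 [0, 0, 0, 0, 0, 0, 6, 0, 0, 0, 0, 6, 0, 0, 0]
0.535 [0, 0, 0, 0, 0, 0, 9, 8, 7, 6, 0, 6, 0, 0, 0]
0.57 [0, 0, 0, 0, 0, 0, 14, 13, 12, 11, 10, 6, 0, 0, 0]
0.605 [0, 0, 0, 0, 0, 16, 17, 16, 16, 16, 15, 0, 0, 0, 0]
0.64 [0, 0, 0, 0, 20, 24, 29, 34, 19, 19, 16, 0, 0, 0, 0]
0.675 [0, 10, 13, 16, 17, 14, 0, 35, 36, 20, 0, 0, 0, 0, 7]
0.71 [8, 10, 10, 7, 20, 26, 37, 37, 37, 0, 0, 0, 0, 7, 7]
0.745 [7, 7, 29, 37, 37, 36, 37, 36, 36, 0, 0, 0, 0, 7, 7]
0.78 [7, 7, 29, 57, 57, 0, 0, 0, 0, 0, 0, 0, 0, 7, 7]
0.815 [7, 7, 12, 37, 37, 13, 18, 19, 0, 0, 0, 0, 0, 0, 0]
```

View pics/w1.png

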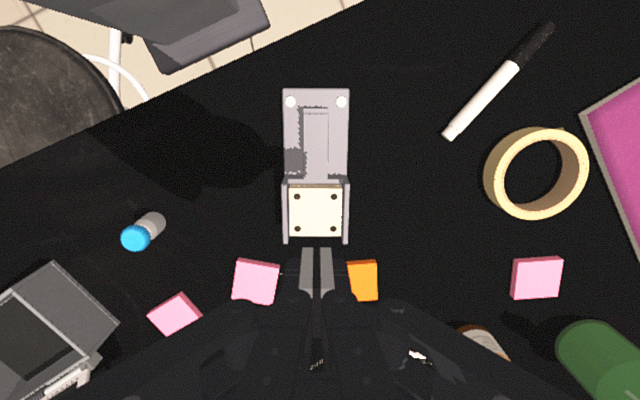

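The wrist view shows the magazine upright in the picture: plate at about (315,211), side walls at columns 285 and 346, and the ledge running up to (316,95). The vial is at (140,232).

Run:
```python
from h import *
np.set_printoptions(suppress=True)
d=dict(np.load('w1.npz'));P=cloud(d);px=d['pixels'].astype(int)
m=np.zeros((400,640),bool);m[170:246,280:352]=1
m&=(px[...,0]>px[...,2]+8)&(px.min(-1)>130)
c,_=cv2.findContours(m.astype('uint8'),0,2);c=max(c,key=cv2.contourArea)
r=cv2.minAreaRect(c);q=np.array([ray(d,*p,.0455) for p in cv2.boxPoints(r)]);print(r,q.round(4).tolist(),q.mean(0),np.linalg.norm(np.roll(q,-1,0)-q,axis=1))
mm=np.zeros((400,640),'uint8');cv2.drawContours(mm,[c],-1,1,-1);Pp=P[mm>0];print('plate',np.median(Pp,0),len(Pp))
print('edge tool',tool(q.mean(0)))
Q=P[80:250,270:360].reshape(-1,3);Q=Q[(Q[:,2]>.02)&(Q[:,2]<.06)]
r=cv2.minAreaRect(Q[:,:2].astype('float32'));print('mag',r)
for v in range(84,250,8):print(v,P[v,[288,297,316,330,340,346]].round(3)[:,2])
```

```text
((315.4999694824219, 211.99998474121094), (52.99999237060547, 47.99999237060547), 0.0) [[0.5078, 0.1565, 0.0455], [0.4613, 0.1771, 0.0455], [0.4809, 0.2245, 0.0455], [0.5283, 0.2063, 0.0455]] [0.49460359 0.19110424 0.0455    ] [0.05079712 0.0513752  0.05078893 0.05388985]
plate [0.4935853  0.1907704  0.04573942] 2568
edge tool [-0.03503495 -0.00058736  0.16589007]
mag ((0.463523268699646, 0.20400719344615936), (0.06504064798355103, 0.13217760622501373), 67.28374481201172)
84 [ 0.    -0.001  0.     0.002 -0.     0.001]
92 [0.015 0.014 0.014 0.014 0.016 0.015]
100 [0.014 0.015 0.015 0.015 0.014 0.015]
108 [0.016 0.015 0.033 0.015 0.015 0.014]
116 [0.015 0.015 0.033 0.013 0.015 0.014]
124 [0.015 0.013 0.035 0.014 0.015 0.013]
132 [0.015 0.013 0.033 0.016 0.014 0.015]
140 [0.015 0.015 0.033 0.015 0.014 0.015]
148 [0.015 0.015 0.033 0.014 0.015 0.015]
156 [0.015 0.014 0.033 0.013 0.014 0.013]
164 [0.015 0.015 0.032 0.015 0.014 0.014]
172 [0.015 0.014 0.034 0.014 0.015 0.013]
180 [0.033 0.032 0.033 0.033 0.033 0.037]
188 [0.037 0.044 0.043 0.042 0.043 0.052]
196 [0.037 0.046 0.046 0.046 0.046 0.052]
204 [0.039 0.046 0.045 0.046 0.045 0.053]
212 [0.042 0.046 0.046 0.047 0.046 0.052]
220 [0.043 0.046 0.045 0.045 0.046 0.052]
228 [0.045 0.047 0.048 0.046 0.046 0.051]
236 [0.047 0.034 0.034 0.034 0.033 0.051]
244 [ 0.001  0.001 -0.     0.     0.     0.051]
```

Request:
step_arm:
  moves: "0 -0.9 0 0.5 0 0 0;0 -0.9 0 0.9 0 0 0;0 -0.9 0 0.9 0 0 0;0 -0.9 0 0.9 0 0 0"

```text
clock: 1.9
ee_pos: [0.5453, 0.1688, 0.1181]
tool_rot: [-0.611, -3.078, 0.005]
force: [0.3, -0.1, 0.5]
finger_gap: 0.0
gripper_force: 0.0
```

Request:
step_arm:
  moves: "0 0 0 0.4 0 0 0;0 0 0 0.6 0 0 0;0 0 0 0.82 0 0 0;0 0 0 0.82 0 0 0;0 0 0 0.82 0 0 0"

```text
clock: 2.4
ee_pos: [0.5459, 0.171, 0.0406]
tool_rot: [0.609, 3.082, 0.002]
force: [0.6, 0.9, 1.0]
finger_gap: -0.003
gripper_force: 0.0
```

Run:
```python
from h import *
np.set_printoptions(suppress=True)
s=sensors.sense();print(s['ee_pos'],s['force'])
print('plate edge in tool', tool([0.4942+.025*.925,.1909-.025*.38,.040]))
```

```text
[0.54594006 0.17102482 0.04057569] [0.56172553 0.8882753  0.9944192 ]
plate edge in tool [ 0.03041094 -0.00128277  0.00057154]
```

Request:
step_arm:
  moves: "0 0.08 -0.01 0.01 0 0 0;0 0.16 -0.01 0.01 0 0 0;0 0.24 -0.01 0.01 0 0 0;0 0.32 -0.01 0.01 0 0 0;0 0.40 -0.01 0.01 0 0 0;0 0.48 -0.01 0.01 0 0 0;0 0.56 -0.01 0.01 0 0 0;0 0.64 -0.01 0.01 0 0 0;0 0.70 -0.01 0.01 0 0 0;0 0.76 -0.01 0.01 0 0 0;0 0.81 -0.01 0.01 0 0 0;0 0.84 -0.01 0.01 0 0 0;0 0.86 -0.01 0.01 0 0 0;0 0.86 -0.01 0.01 0 0 0"

```text
clock: 3.8
ee_pos: [0.466, 0.2013, 0.0383]
tool_rot: [-0.611, -3.081, 0.0]
force: [-0.3, -0.2, 0.8]
finger_gap: 0.002
gripper_force: 0.0
```

Request:
step_arm:
  moves: "0 -0.1 0 0 0 0 0;0 -0.1 0 -0.5 0 0 0;40 -0.1 0 -0.99 0 0 0;75 -0.1 0 -0.99 0 0 0;75 -0.1 0 -0.99 0 0 0"

```text
clock: 4.3
ee_pos: [0.4771, 0.1974, 0.1386]
tool_rot: [0.612, 3.079, 0.003]
force: [-0.1, -1.0, -0.7]
finger_gap: 0.504
gripper_force: 0.0
```

Run:
```python
from h import *
np.set_printoptions(suppress=True)
s=sensors.sense();print(s['clock'],s['ee_pos'],s['force'])
d=snap('wrist');np.savez('w2.npz',**d);save(d,'w2.png');P=cloud(d);px=d['pixels'].astype(int)
m=(px[...,0]>px[...,2]+8)&(px.min(-1)>130)&(np.hypot(P[...,0]-.43,P[...,1]-.217)<.06)&(P[...,2]>.03)
c,_=cv2.findContours(m.astype('uint8'),0,2);c=max(c,key=cv2.contourArea)
r=cv2.minAreaRect(c);q=np.array([ray(d,*p,.0437) for p in cv2.boxPoints(r)]);print(r,q.round(4).tolist(),q.mean(0),np.linalg.norm(np.roll(q,-1,0)-q,axis=1))
print(np.median(P[m],0)); C=q.mean(0);print('tool',tool(C))
a=np.radians(-22.4);print('mag frame',R.from_euler('z',-a).apply(C-[.4942,.1909,0]))
```

```text
4.3 [0.47706072 0.19738001 0.13862218] [-0.10577326 -0.96021705 -0.71331487]
((314.5, 133.5), (87.0, 75.0), 90.0) [[0.3928, 0.2046, 0.0437], [0.4123, 0.2519, 0.0437], [0.4695, 0.2305, 0.0437], [0.4483, 0.1793, 0.0437]] [0.43071699 0.21656925 0.0437    ] [0.05110684 0.0611162  0.05542262 0.0610992 ]
[0.43283154 0.21651535 0.04372374]
tool [0.04924034 0.00075648 0.09364873]
mag frame [-0.06847475 -0.00045909  0.0437    ]
```

View pics/w2.png

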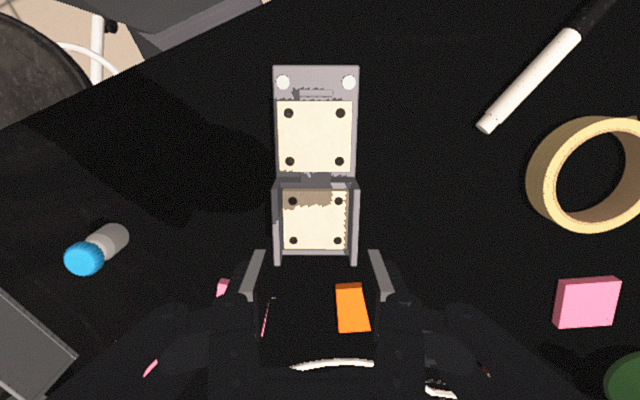

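The plate lies on the ledge at (314,136), with the middle plate left in the well at (315,218). Next I'll grasp it by its overhanging sides.

Request:
step_arm:
  moves: "75 0.47 0.01 0 0 0 0;75 0.47 0.01 0.4 0 0 0;75 0.47 0.01 0.8 0 0 0;75 0.47 0.01 0.99 0 0 0;75 0.47 0.01 0.99 0 0 0"

```text
clock: 4.85
ee_pos: [0.4296, 0.2144, 0.0349]
tool_rot: [-0.61, -3.076, 0.009]
force: [-0.2, -0.4, 0.5]
finger_gap: 0.88
gripper_force: 0.0
```

Request:
step_arm:
  moves: "75 0 0 0.2 0 0 0;75 0 0 0.2 0 0 0;40 0 0 0.2 0 0 0;40 0 0 0.2 0 0 0;40 0 0 0.2 0 0 0;40 0 0 0.2 0 0 0;40 0 0 0.2 0 0 0"

```text
clock: 5.55
ee_pos: [0.433, 0.2165, 0.0195]
tool_rot: [0.612, 3.08, 0.002]
force: [-1.4, -1.1, 7.7]
finger_gap: 0.591
gripper_force: 63.1
```

Run:
```python
from h import *
s=sensors.sense();print(s['ee_pos'],s['force'],s['finger_gap']*85.4,s['gripper_force'])
```

```text
[0.43300014 0.21650318 0.019487  ] [-1.36595492 -1.08507545  7.66828918] 50.45311494515599 63.08326005935669
```

Request:
step_arm:
  moves: "40 0 0 -0.1 0 0 0;40 0 0 -0.4 0 0 0;40 0 0 -0.8 0 0 0;40 0 0 -1 0 0 0"

```text
clock: 5.95
ee_pos: [0.4336, 0.2169, 0.1218]
tool_rot: [0.611, 3.079, 0.004]
force: [0.6, 0.9, -0.4]
finger_gap: 0.596
gripper_force: 62.6
```

Request:
step_arm:
  moves: "40 -0.2 -0.2 -0.4 0 0 0;40 -0.3 -0.5 -0.8 0 0 0;40 -0.5 -0.8 -0.8 0 0 0;40 -0.55 -0.9 -0.8 0 0 0"

```text
clock: 6.35
ee_pos: [0.45, 0.1086, 0.2005]
tool_rot: [0.618, 3.077, 0.002]
force: [-0.4, -0.0, -0.9]
finger_gap: 0.593
gripper_force: 62.7
```

Request:
step_arm:
  moves: "40 -0.3 -0.4 0 0 0 0;40 -0.55 -0.9 0 0 0 0;40 -0.55 -0.9 0 0 0 0"

```text
clock: 6.65
ee_pos: [0.465, 0.0018, 0.1987]
tool_rot: [0.624, 3.078, -0.004]
force: [-0.8, 0.7, -0.4]
finger_gap: 0.591
gripper_force: 62.7
```

Request:
step_arm:
  moves: "40 -0.3 -0.4 0 0 0 -0.04;40 -0.55 -0.9 0 0 0 -0.08;40 -0.55 -0.9 0 0 0 -0.12;40 -0.55 -0.9 0 0 0 -0.16;40 -0.55 -0.9 0 0 0 -0.194;40 -0.55 -0.9 0 0 0 -0.194"

```text
clock: 7.25
ee_pos: [0.4815, -0.0957, 0.1983]
tool_rot: [0.343, -3.122, -0.001]
force: [0.2, 0.4, -0.3]
finger_gap: 0.595
gripper_force: 62.7
```

Run:
```python
from h import *
np.set_printoptions(suppress=True)
s=sensors.sense();print(s['clock'],s['ee_pos'],s['finger_gap']*85.4,s['gripper_force'])
d=snap('wrist');np.savez('w3.npz',**d);save(d,'w3.png')
```

```text
7.25 [ 0.48147142 -0.09568919  0.19834932] 50.84077340186537 62.70674228668213
```

View pics/w3.png

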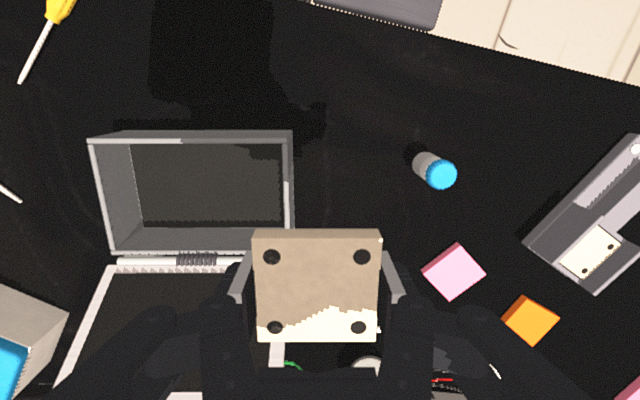

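The wrist view shows the open box, rim corners at about (90,140), (292,132), (293,250) and (112,255), and the plate held level at (316,285).

Run:
```python
from h import *
np.set_printoptions(suppress=True)
d=dict(np.load('w3.npz'));P=cloud(d);v,u=np.mgrid[:400,:640]
m=(u>70)&(u<310)&(v>115)&(v<262)&(abs(P[...,2]-.060)<.0035)
m=cv2.morphologyEx(m.astype('uint8'),cv2.MORPH_OPEN,np.ones((2,2)))>0
Q=P[m];r=cv2.minAreaRect(Q[:,:2].astype('float32'));print(len(Q),r)
yaw=np.radians(12.5)
for yd in (11.5,12,12.5,13,13.5):
    B=R.from_euler('z',-yd,degrees=True).apply(Q);print(yd,[np.percentile(B[:,i],[.5,2,98,99.5]).round(4).tolist() for i in (0,1)])
# front rim and side rim line fits
for nm,mm in(('front',m&(v<150)&(u>110)&(u<285)),('right',m&(u>275)&(v>150)&(v<240)),('left',m&(u<125)&(v>150)&(v<245))):
    l=cv2.fitLine(P[mm][:,:2].astype('float32'),cv2.DIST_HUBER,0,.01,.01).ravel();print(nm,mm.sum(),l,np.degrees(np.arctan2(l[1],l[0])))
s=sensors.sense();Rm=R.from_rotvec(s['tool_rot']).as_matrix();print(Rm.round(3))
f=(u>150)&(u<270)&(v>160)&(v<215);print('floor',np.median(P[f],0))
```

```text
3305 ((0.5294957160949707, -0.20022368431091309), (0.15828968584537506, 0.26366400718688965), 23.96640396118164)
11.5 [[0.412, 0.4128, 0.5258, 0.556], [-0.3821, -0.3808, -0.2125, -0.2002]]
12 [[0.4101, 0.4106, 0.5227, 0.5528], [-0.3859, -0.3848, -0.2166, -0.204]]
12.5 [[0.4081, 0.4083, 0.5196, 0.5496], [-0.3897, -0.3888, -0.2206, -0.2077]]
13 [[0.405, 0.4054, 0.5164, 0.5461], [-0.3936, -0.3928, -0.2245, -0.2114]]
13.5 [[0.4016, 0.4023, 0.5131, 0.5432], [-0.398, -0.3969, -0.2283, -0.2151]]
front 1050 [ 0.21856953 -0.9758214   0.4655845  -0.20355742] -77.37497
right 464 [ 0.97612345  0.2172166   0.48888004 -0.11909454] 12.545603
left 710 [ 0.9773773   0.21150313  0.52495426 -0.27941677] 12.210454
[[-0.977 -0.214 -0.   ]
 [-0.214  0.977  0.   ]
 [ 0.     0.001 -1.   ]]
floor [ 0.52103337 -0.19890719  0.00832337]
```

Request:
step_arm:
  moves: "40 -0.06 -0.5 0 0 0 0;40 -0.06 -1 0 0 0 0;40 -0.06 -1 0 0 0 0;40 -0.06 -1 0 0 0 0"

```text
clock: 7.7
ee_pos: [0.509, -0.1933, 0.1981]
tool_rot: [0.334, -3.123, 0.0]
force: [0.2, 0.8, -0.8]
finger_gap: 0.588
gripper_force: 62.8
```

Request:
step_arm:
  moves: "40 0 -0.07 0.3 0 0 0;40 0 -0.07 0.6 0 0 0;40 0 -0.07 0.9 0 0 0;40 0 -0.07 0.95 0 0 0;40 0 -0.07 0.95 0 0 0"

```text
clock: 8.2
ee_pos: [0.5103, -0.1979, 0.103]
tool_rot: [0.342, -3.121, -0.002]
force: [0.6, -0.2, 0.1]
finger_gap: 0.597
gripper_force: 62.8
```

Request:
step_arm:
  moves: "40 0 0 0.3 0 0 0;40 0 0 0.6 0 0 0;40 0 0 0.8 0 0 0;40 0 0 0.9 0 0 0;40 0 0 0.9 0 0 0;40 0 0 0.9 0 0 0"

```text
clock: 8.8
ee_pos: [0.5119, -0.1996, 0.0147]
tool_rot: [-0.341, 3.121, -0.001]
force: [-0.4, 0.2, 0.6]
finger_gap: 0.597
gripper_force: 62.9
```

Now I'll lower carefully until the fingertips touch, then release.

Request:
step_arm:
  moves: "40 0 0 0.03 0 0 0;40 0 0 0.06 0 0 0;40 0 0 0.09 0 0 0;40 0 0 0.1 0 0 0;40 0 0 0.1 0 0 0"

```text
clock: 9.3
ee_pos: [0.5112, -0.1996, 0.005]
tool_rot: [-0.341, 3.122, 0.0]
force: [-4.4, 0.9, 19.1]
finger_gap: 0.59
gripper_force: 73.8
```

Request:
step_arm:
  moves: "40 0 0 -0.015 0 0 0;40 0 0 -0.015 0 0 0;54 0 0 -0.015 0 0 0;60 0 0 -0.015 0 0 0;75 0 0 -0.015 0 0 0;75 0 0 -0.015 0 0 0;75 0 0 -0.015 0 0 0"

```text
clock: 10.0
ee_pos: [0.5107, -0.1994, 0.0047]
tool_rot: [0.341, -3.123, -0.0]
force: [-0.5, 0.2, -0.9]
finger_gap: 0.879
gripper_force: 0.0
```

Request:
step_arm:
  moves: "75 0 0 -0.2 0 0 0;75 0 0 -0.5 0 0 0;75 0 0 -0.95 0 0 0;75 0 0 -0.95 0 0 0"

```text
clock: 10.4
ee_pos: [0.5144, -0.201, 0.1048]
tool_rot: [-0.34, 3.115, -0.006]
force: [0.4, -0.8, -0.0]
finger_gap: 0.877
gripper_force: 0.0
```

Request:
step_arm:
  moves: "40 0.5 0 -0.5 0 0 0;26 0.95 0 -0.95 0 0 0;26 0.95 0 -0.95 0 0 0;26 0.95 0 -0.95 0 0 0;26 0.95 0 -0.95 0 0 0"

```text
clock: 10.9
ee_pos: [0.4183, -0.2199, 0.1949]
tool_rot: [-0.34, 3.122, -0.0]
force: [0.7, 1.1, 0.0]
finger_gap: 0.303
gripper_force: 0.0
```

Run:
```python
from h import *
np.set_printoptions(suppress=True)
s=sensors.sense();print(s['clock'],s['ee_pos'],s['joints'],s['finger_gap'])
d=snap('wrist');np.savez('w4.npz',**d)
t=snap('top');np.savez('t4.npz',**t)
sc=snap('scene');np.savez('s4.npz',**sc)
b=lambda d:cv2.cvtColor(d['pixels'],cv2.COLOR_RGB2BGR)
A=b(d);B=cv2.resize(b(t)[110:245,340:460],(400,450),interpolation=2);C=cv2.resize(b(sc)[120:280,320:450],(365,450),interpolation=2)
cv2.imwrite('pics/m4.png',np.vstack([np.hstack([B,C])]));save(d,'w4.png')
P=cloud(d);px=d['pixels'].astype(int)
m=(px[...,0]>px[...,2]+8)&(px.min(-1)>110)&(np.hypot(P[...,0]-.51,P[...,1]+.2)<.06)
Q=P[m];print(m.sum());Bx=R.from_euler('z',-12.5,degrees=True).apply(Q-[.5179,-.1971,0]);print(Bx.min(0),Bx.max(0),np.median(Bx,0))
```

```text
10.9 [ 0.41833513 -0.21991486  0.19489765] [ 0.1769454   0.28740502  0.25065232  2.04168044 -0.09685872  0.82197532
  2.27175461] 0.30274242177103206
1838
[-0.05631072 -0.04837185  0.00318968] [0.05124744 0.03976238 0.06262138] [-0.01329004 -0.00184358  0.01906583]
```

View pics/w4.png

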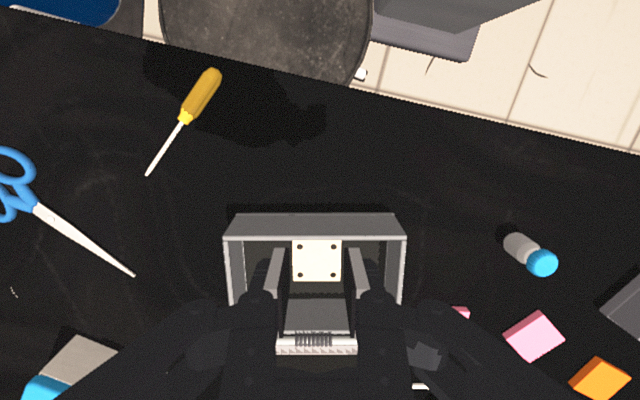

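View pics/m4.png

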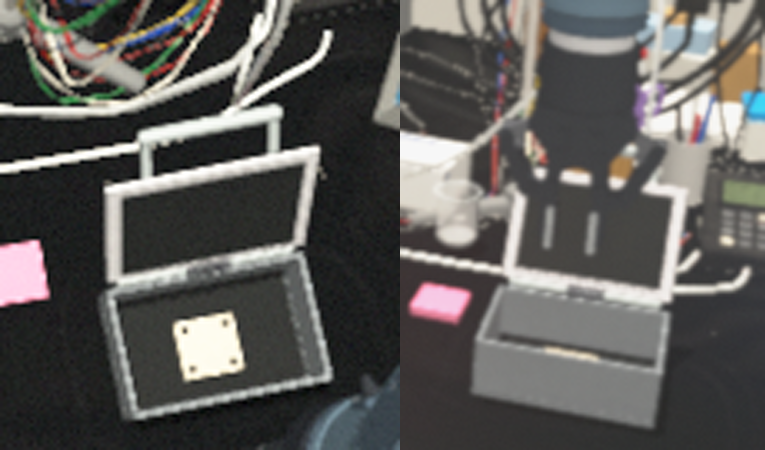

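The plate lies flat in the box at (317,260), and in the crop at (208,347). The flap is still up with its bar at crop (210,122). White cables pass behind the bar, so I'll check how high they are.

Run:
```python
from h import *
np.set_printoptions(suppress=True)
b=R.from_euler('z',12.5,degrees=True).as_matrix()
def rep(n,zlo):
    d=dict(np.load(n));P=cloud(d);B=(P-[.5179,-.1971,0])@b;px=d['pixels']
    g=(B[...,0]>.0)&(B[...,0]<.35)&(abs(B[...,1])<.2)&(B[...,2]>zlo)
    v,u=np.nonzero(g);o=np.argsort(B[g][:,0])
    print(n,len(v));
    for i in o[::max(1,len(o)//45)]:print((u[i],v[i]),B[v[i],u[i]].round(3),px[v[i],u[i]],end='\n')
rep('t4.npz',.2)
d=dict(np.load('t4.npz'));P=cloud(d);B=(P-[.5179,-.1971,0])@b
# bar pixels
g=(B[...,0]>.13)&(B[...,0]<.19)&(abs(B[...,1])<.045)&(B[...,2]>.17)&(B[...,2]<.21)
q=B[g];print('bar',len(q),np.median(q,0),q.min(0),q.max(0))
g=(B[...,0]>.075)&(B[...,0]<.12)&(abs(B[...,1])<.06)&(B[...,2]>.07)&(B[...,2]<.2);q=B[g];l=np.polyfit(q[:,0],q[:,2],1);print('flap face',l,np.pi-np.arctan(l[0]))
```

```text
t4.npz 2602
(np.int64(405), np.int64(133)) [0.151 0.02  0.317] [157 158 149]
(np.int64(383), np.int64(141)) [0.157 0.059 0.258] [154 153 145]
(np.int64(383), np.int64(139)) [0.16  0.059 0.263] [219 216 203]
(np.int64(365), np.int64(144)) [0.169 0.093 0.208] [163 161 149]
(np.int64(422), np.int64(111)) [ 0.18  -0.013  0.359] [224 222 212]
(np.int64(427), np.int64(110)) [ 0.191 -0.037  0.322] [165 162 154]
(np.int64(427), np.int64(98)) [ 0.202 -0.026  0.369] [252 252 249]
(np.int64(419), np.int64(96)) [ 0.209 -0.011  0.371] [232 231 224]
(np.int64(408), np.int64(94)) [0.218 0.01  0.369] [254 254 254]
(np.int64(419), np.int64(90)) [ 0.226 -0.017  0.359] [215 212 203]
(np.int64(415), np.int64(87)) [ 0.233 -0.01   0.361] [226 226 218]
(np.int64(362), np.int64(117)) [0.236 0.087 0.213] [ 66 130  79]
(np.int64(373), np.int64(110)) [0.238 0.063 0.246] [ 64 125  74]
(np.int64(390), np.int64(97)) [0.24  0.032 0.308] [115 112  98]
(np.int64(397), np.int64(84)) [0.243 0.028 0.369] [245 244 237]
(np.int64(397), np.int64(83)) [0.247 0.026 0.365] [199 194 181]
(np.int64(386), np.int64(83)) [0.252 0
[... 1362 characters left out ...]
4(485), np.int64(23)) [ 0.341 -0.186  0.365] [125 120  83]
(np.int64(498), np.int64(11)) [ 0.343 -0.197  0.401] [122 117  77]
(np.int64(487), np.int64(19)) [ 0.344 -0.187  0.374] [127 121  85]
(np.int64(487), np.int64(17)) [ 0.345 -0.184  0.381] [131 124  87]
(np.int64(488), np.int64(10)) [ 0.346 -0.176  0.406] [129 126  96]
(np.int64(492), np.int64(9)) [ 0.347 -0.184  0.405] [136 134 121]
(np.int64(463), np.int64(29)) [ 0.349 -0.148  0.341] [142 137  94]
(np.int64(454), np.int64(33)) [ 0.35  -0.133  0.329] [154 147 101]
bar 192 [ 0.14894078 -0.00250378  0.18836645] [ 0.13271272 -0.04433051  0.17001721] [0.17949581 0.04489242 0.20937726]
flap face [ 1.52419562 -0.01349853] 2.1514364772269614
```

A lamp cable runs just above the open bar (box x ≥ 0.15 m, z ≥ 0.2 m). So I'll grip the bar from the front, with the tool tilted 45° forward. First I'll yaw 90° while rising.

Request:
step_arm:
  moves: "24 0 0 -0.3 0 0 0.5;24 0 0 -0.8 0 0 0.5;24 0 0 -0.8 0 0 0.5;24 0 0 -0.8 0 0 0.5;24 0 0 -0.8 0 0 0.5;24 0 0 -0.8 0 0 0.5;24 0 0 -0.8 0 0 0.5;24 0 0 -0.8 0 0 0.5;24 0 0 -0.8 0 0 0.5;24 0 0 -0.8 0 0 0.5;24 0 0 -0.8 0 0 0.5;24 0 0 -0.8 0 0 0.5"

```text
clock: 12.25
ee_pos: [0.4184, -0.2194, 0.2738]
tool_rot: [-1.965, -2.449, 0.002]
force: [0.4, 0.0, 0.1]
finger_gap: 0.282
gripper_force: 0.0
```

Request:
step_arm:
  moves: "24 0 0.6 0 -0.25 0 0;24 0 0.6 0 -0.25 0 0;24 0 0.6 0 -0.25 0 0;24 0 0.6 0 -0.25 0 0;24 0 0.6 0 -0.25 0 0;24 0 0.6 0 -0.25 0 0;24 0 0.6 0 -0.25 0 0"

```text
clock: 12.95
ee_pos: [0.4753, -0.2035, 0.2704]
tool_rot: [1.616, 2.028, 0.778]
force: [-0.2, -0.1, -1.0]
finger_gap: 0.281
gripper_force: 0.0
```

```bash
cat >> h.py <<'E'
C=np.array([.5179,-.1971,0]);BR=R.from_euler('z',12.5,degrees=True)
def bar(th):
    d=np.array([-np.cos(th),0,np.sin(th)]);n=np.array([np.sin(th),0,np.cos(th)])
    return np.array([.059,0,.064])+.150*d+.014*n
def pose(g,tau):
    "tool pose for grasp point g (box frame), forward tilt tau deg"
    t=np.radians(tau);z=np.array([np.sin(t),0,-np.cos(t)]);x=np.array([0,1,0]);y=np.cross(z,x)
    M=BR*R.from_matrix(np.stack([x,y,z],1));return C+BR.apply(np.array(g)+.019*z),M
def rows(targets):
    s=sensors.sense();R0=R.from_rotvec(s['tool_rot'])
    for p,M in targets:print(np.r_[R0.inv().apply(p-s['ee_pos'])/.1,(R0.inv()*M).as_rotvec()/np.pi].round(3))
E
python3 - <<'E'
from h import *
np.set_printoptions(suppress=True)
s=sensors.sense();print(s['clock'],s['ee_pos'],s['joints'],R.from_rotvec(s['tool_rot']).as_matrix().round(3))
g=bar(2.15);print(g)
z=np.array([1,0,-1])/2**.5
rows([pose(g-.07*z,45),pose(g,45)])
E
```

```text
12.95 [ 0.47527246 -0.20351057  0.27036499] [ 0.52890476  0.11532088  0.13776372  2.28226166 -1.20664179  0.60856193
  1.8752122 ] [[-0.228  0.732  0.642]
 [ 0.974  0.163  0.16 ]
 [ 0.012  0.662 -0.749]]
[0.15282023 0.         0.18187181]
[-0.055  0.85   1.45  -0.02  -0.005  0.   ]
[-0.067  0.894  2.148 -0.02  -0.005  0.   ]
```

Request:
step_arm:
  moves: "24 -0.05 0.85 0.7 -0.02 0 0;24 -0.05 0.85 0.95 -0.02 0 0;24 -0.05 0.85 0.95 -0.02 0 0;24 -0.05 0.85 0.95 -0.02 0 0;24 -0.05 0.85 0.95 -0.02 0 0"

```text
clock: 13.45
ee_pos: [0.6035, -0.1777, 0.2569]
tool_rot: [1.577, 1.986, 0.839]
force: [-1.0, 0.1, -0.3]
finger_gap: 0.279
gripper_force: 0.0
```

Run:
```python
from h import *
np.set_printoptions(suppress=True)
s=sensors.sense();print(s['clock'],s['ee_pos'],s['joints'],R.from_rotvec(s['tool_rot']).as_matrix().round(3))
d=snap('wrist');np.savez('w5.npz',**d);save(d,'w5.png')
P=cloud(d);B=BR.inv().apply((P-C).reshape(-1,3)).reshape(P.shape)
e=bar(2.15);m=(np.hypot(B[...,0]-e[0],B[...,2]-e[2])<.025)&(abs(B[...,1])<.06)&(d['z_map']>0)
q=B[m];print(len(q),np.median(q,0) if len(q) else '',q.min(0),q.max(0))
z=np.array([1,0,-1])/2**.5;g=e
rows([pose(g-.07*z,45),pose(g,45)])
```

```text
13.45 [ 0.60346245 -0.17767134  0.25692711] [ 0.88851058  0.33881131 -0.49738514  2.10855454 -1.27858417  0.3398329
  1.85003286] [[-0.232  0.688  0.688]
 [ 0.973  0.154  0.174]
 [ 0.013  0.709 -0.705]]
2597 [0.1459344  0.00852142 0.18696788] [ 0.13101322 -0.0556126   0.16676391] [0.17745719 0.05479367 0.19187654]
[-0.006 -0.053  0.491  0.    -0.006  0.   ]
[-0.02  -0.053  1.191  0.    -0.006  0.   ]
```

View pics/w5.png

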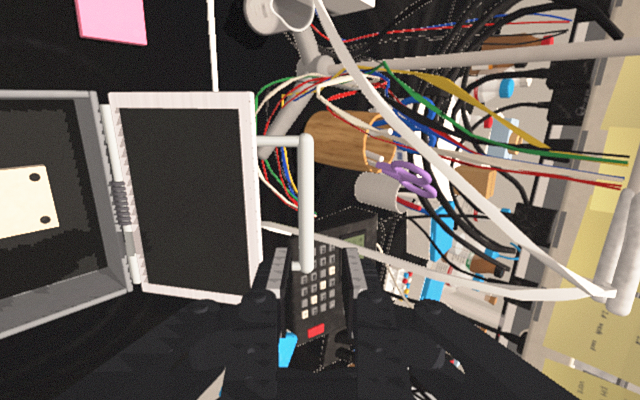

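The view shows the bar at column 306, rows 137–270, with its arm going to the flap at (255–300,141). The lamp cable passes off to the right, so the way in is clear.

Run:
```python
from h import *
np.set_printoptions(suppress=True)
d=dict(np.load('w5.npz'));P=cloud(d);B=BR.inv().apply((P-C).reshape(-1,3)).reshape(P.shape)
cam=BR.inv().apply(d['W'][:3,3]-C);pts=[]
for v in range(150,255,3):
    us=[u for u in range(290,325) if np.hypot(*(B[v,u,[0,2]]-[.153,.182]))<.03 and B[v,u,2]>.16]
    if len(us)>4:
        s=B[v,int(np.median(us))];r=s-cam;r[1]=0;r/=np.linalg.norm(r);pts.append(np.r_[s+.006*r,min(us),max(us)])
pts=np.array(pts);print(len(pts),np.median(pts,0),pts[::6].round(3))
g=np.median(pts,0)[:3];g[1]=0
rows([pose(g-.03*pose(g,40)[1].as_matrix()[:,2]*0,40)])
def pre(g,tau,b):
    t=np.radians(tau);return pose(np.array(g)-b*np.array([np.sin(t),0,-np.cos(t)]),tau)
rows([pre(g,40,.07),pre(g,40,.04),pre(g,40,0)])
```

```text
35 [  0.15029351   0.00561063   0.18356495 298.         313.        ] [[  0.15    0.043   0.183 297.    313.   ]
 [  0.149   0.031   0.184 298.    313.   ]
 [  0.151   0.017   0.183 298.    313.   ]
 [  0.15    0.004   0.184 298.    313.   ]
 [  0.151  -0.011   0.183 299.    313.   ]
 [  0.154  -0.026   0.186 299.    324.   ]]
[-0.019 -0.076  1.16   0.028 -0.006  0.001]
[-0.006 -0.014  0.463  0.028 -0.006  0.001]
[-0.012 -0.04   0.762  0.028 -0.006  0.001]
[-0.019 -0.076  1.16   0.028 -0.006  0.001]
```

Request:
step_arm:
  moves: "24 -0.01 -0.02 0.4 0.028 -0.006 0;24 -0.012 -0.04 0.76 0.028 -0.006 0;24 -0.012 -0.04 0.76 0.028 -0.006 0;24 -0.012 -0.04 0.76 0.028 -0.006 0"

```text
clock: 13.9
ee_pos: [0.6496, -0.1681, 0.199]
tool_rot: [1.632, 2.035, 0.737]
force: [-0.5, -0.0, -0.0]
finger_gap: 0.28
gripper_force: 0.0
```

Run:
```python
from h import *
np.set_printoptions(suppress=True)
s=sensors.sense();print(s['clock'],s['force'],s['joints'],R.from_rotvec(s['tool_rot']).as_matrix().round(3))
g=[.1503,0,.1836];rows([pose(g,40)])
```

```text
13.9 [-0.50167118 -0.02147546 -0.03171753] [ 0.68533498  0.46289817 -0.39774074  2.02298073 -1.12842285  0.21555519
  1.65715431] [[-0.216  0.749  0.626]
 [ 0.976  0.167  0.138]
 [-0.001  0.641 -0.767]]
[ 0.003  0.02   0.408 -0.001  0.     0.   ]
```

Run:
```python
from h import *
np.set_printoptions(suppress=True)
g=np.array([.1503,0,.1836])
for b in(.03,.015,0):
    t=np.radians(35);rows([pose(g-b*np.array([np.sin(t),0,-np.cos(t)]),35)])
```

```text
[0.002 0.029 0.108 0.027 0.    0.   ]
[0.003 0.016 0.257 0.027 0.    0.   ]
[0.003 0.003 0.407 0.027 0.    0.   ]
```

Request:
step_arm:
  moves: "24 0 0.03 0.11 0.027 0 0;24 0 0.02 0.26 0.027 0 0;24 0 0 0.4 0.027 0 0;24 0 0 0.4 0.027 0 0"

```text
clock: 14.3
ee_pos: [0.6749, -0.1625, 0.1687]
tool_rot: [1.678, 2.091, 0.66]
force: [0.1, -0.1, 0.1]
finger_gap: 0.286
gripper_force: 0.0
```

Run:
```python
from h import *
np.set_printoptions(suppress=True)
s=sensors.sense();print(s['clock'],s['force'],s['joints'],s['finger_gap']*85.4)
rows([pose([.1503,0,.1836],35)])
```

```text
14.3 [ 0.11547943 -0.13678647  0.1201957 ] [ 0.44463635  0.51279936 -0.16874681  1.94507021 -0.96773039  0.26301769
  1.42965877] 24.420409431003137
[ 0.002 -0.     0.008  0.001  0.     0.   ]
```

Pose reached without contact. Now I'll close on the bar.

Request:
step_arm:
  moves: "4 0 0 0 0 0 0;4 0 0 0 0 0 0;4 0 0 0 0 0 0;4 0 0 0 0 0 0;4 0 0 0 0 0 0"

```text
clock: 14.8
ee_pos: [0.6748, -0.1636, 0.1694]
tool_rot: [1.68, 2.089, 0.659]
force: [-3.8, -0.2, -2.3]
finger_gap: 0.117
gripper_force: 58.5
```

Run:
```python
from h import *
np.set_printoptions(suppress=True)
s=sensors.sense();print(s['clock'],s['force'],s['finger_gap']*85.4,s['gripper_force'])
z=R.from_rotvec(s['tool_rot']).as_matrix()[:,2];gp=BR.inv().apply(s['ee_pos']-.019*z-C);print('grasp pt box',gp)
v=gp-[.059,0,.064];phi=np.arctan2(v[2],-v[0])-np.arctan2(.014,.15);print('theta',phi,'radius',np.hypot(v[0],v[2]))
# clearance of flap edge in tool coords
for th in np.arange(phi,-.01,-.15):
    tau=35*max(th,0)/phi
    t=np.radians(tau);zt=np.array([np.sin(t),-np.cos(t)]);yt=np.array([np.cos(t),np.sin(t)])
    d=np.array([-np.cos(th),np.sin(th)]);n=np.array([np.sin(th),np.cos(th)])
    E=[-32*d-k*n for k in(11,17)];print(round(th,2),[(round(e@yt),round(e@zt)) for e in E])
```

```text
14.8 [-3.80412137 -0.1988498  -2.31366232] 10.003271920874083 58.4902024269104
grasp pt box [ 0.14949081 -0.00115525  0.18493764]
theta 2.1201086760423613 radius 0.1510446924885904
2.12 [(-34, 3), (-36, -3)]
1.97 [(-33, 9), (-36, 4)]
1.82 [(-30, 15), (-35, 11)]
1.67 [(-27, 21), (-32, 17)]
1.52 [(-22, 25), (-28, 23)]
1.37 [(-17, 29), (-23, 28)]
1.22 [(-11, 32), (-17, 32)]
1.07 [(-5, 34), (-11, 35)]
0.92 [(2, 34), (-4, 36)]
0.77 [(8, 33), (3, 36)]
0.62 [(14, 31), (10, 35)]
0.47 [(20, 27), (17, 32)]
0.32 [(25, 23), (23, 28)]
0.17 [(29, 18), (28, 24)]
0.02 [(32, 12), (32, 18)]
```

The bar is gripped: radius 151 mm, angle 2.12 rad. Next I'll swing the flap down along its arc slowly, about 0.7 rad/s.

```bash
cat >> h.py <<'E'
def arc(th0,n=9,dth=.07,end=0,y=-.001):
    np.set_printoptions(suppress=True)
    T=[max(th0-dth*(i+1),end) for i in range(n)]
    def p(t):
        g=bar(t);g[1]=y;return pose(g,35*max(t,0)/2.12)
    rows([p(t) for t in T]);print(T[-1])
def theta():
    s=sensors.sense();z=R.from_rotvec(s['tool_rot']).as_matrix()[:,2];gp=BR.inv().apply(s['ee_pos']-.019*z-C)
    v=gp-[.059,0,.064];print(s['clock'],'th',np.arctan2(v[2],-v[0])-np.arctan2(.014,.15),'r',np.hypot(v[0],v[2]),gp,s['force'],s['joints'].round(2),s['finger_gap'])
E
python3 -c "
from h import *
theta();arc(2.12)"
```

```text
14.8 th 2.1201086760423613 r 0.1510446924885904 [ 0.14949081 -0.00115525  0.18493764] [-3.80412137 -0.1988498  -2.31366232] [ 0.44  0.51 -0.17  1.94 -0.97  0.26  1.43] 0.11713433162616022
[ 0.002 -0.044 -0.098  0.007  0.001 -0.   ]
[ 0.001 -0.091 -0.194  0.013  0.001 -0.   ]
[ 0.001 -0.145 -0.287  0.02   0.001 -0.   ]
[ 0.001 -0.205 -0.377  0.026  0.001 -0.   ]
[ 0.001 -0.271 -0.463  0.033  0.001 -0.   ]
[ 0.    -0.342 -0.543  0.039  0.001 -0.   ]
[ 0.    -0.42  -0.62   0.045  0.001 -0.   ]
[-0.    -0.502 -0.69   0.052  0.001 -0.   ]
[-0.    -0.589 -0.756  0.058  0.001 -0.   ]
1.49
```

Request:
step_arm:
  moves: "4 0 -0.044 -0.098 0.007 0 0;4 0 -0.091 -0.194 0.013 0 0;4 0 -0.145 -0.287 0.02 0 0;4 0 -0.205 -0.377 0.026 0 0;4 0 -0.271 -0.463 0.033 0 0;4 0 -0.342 -0.543 0.039 0 0;4 0 -0.42 -0.62 0.045 0 0;4 0 -0.502 -0.69 0.052 0 0;4 0 -0.589 -0.756 0.058 0 0;4 0 -0.589 -0.756 0.058 0 0"

```text
clock: 15.8
ee_pos: [0.5903, -0.1826, 0.2027]
tool_rot: [1.766, 2.201, 0.488]
force: [-0.2, 2.6, 14.2]
finger_gap: 0.11
gripper_force: 59.0
```

```bash
python3 -c "
from h import *
theta();arc(1.49)"
```

```text
15.8 th 1.520551523926159 r 0.15607909805433143 [ 0.0656811  -0.00141129  0.21993604] [-0.18316583  2.62320422 14.1577602 ] [ 0.21  0.36  0.17  2.   -0.65  0.49  1.11] 0.10970417264884039
[ 0.005 -0.169 -0.016  0.01   0.002  0.   ]
[ 0.005 -0.272 -0.052  0.016  0.002  0.   ]
[ 0.005 -0.377 -0.081  0.023  0.002  0.   ]
[ 0.005 -0.484 -0.103  0.029  0.002  0.   ]
[ 0.005 -0.592 -0.118  0.036  0.002  0.   ]
[ 0.005 -0.701 -0.125  0.042  0.002  0.   ]
[ 0.006 -0.81  -0.125  0.048  0.002  0.   ]
[ 0.006 -0.919 -0.118  0.055  0.002  0.   ]
[ 0.006 -1.027 -0.104  0.061  0.002  0.   ]
0.8599999999999999
```

Request:
step_arm:
  moves: "4 0 0 0 0 0 0;4 0 0 0 0 0 0"

```text
clock: 16.0
ee_pos: [0.5908, -0.1825, 0.2027]
tool_rot: [1.765, 2.201, 0.488]
force: [-0.6, 3.5, 15.5]
finger_gap: 0.111
gripper_force: 59.1
```

Run:
```python
from h import *
np.set_printoptions(suppress=True)
theta();print(sensors.sense()['ft_torque'])
d=snap('wrist');P=cloud(d);B=BR.inv().apply((P-C).reshape(-1,3)).reshape(P.shape)
t=snap('top');Q=cloud(t);D=BR.inv().apply((Q-C).reshape(-1,3)).reshape(Q.shape)
# flap face seen by wrist: points with box x .03-.1, z .08-.19
for nm,X in(('w',B),('t',D)):
    m=(X[...,0]>.03)&(X[...,0]<.1)&(X[...,2]>.08)&(X[...,2]<.17)&(abs(X[...,1])<.085);q=X[m]
    if len(q)>50:
        l=np.polyfit(q[:,2],q[:,0],1);print(nm,len(q),l,'theta',np.pi/2+np.arctan(l[0]),np.median(q,0))
m=(B[...,2]>.17)&(B[...,2]<.24)&(abs(B[...,0]-.06)<.04)&(B[...,1]>.02)&(B[...,1]<.06)
q=B[m];print(len(q));
for y in np.arange(.02,.06,.005):
    k=q[abs(q[:,1]-y)<.0025]
    if len(k):print(round(y,3),len(k),np.median(k,0),k.min(0),k.max(0))
save(d,'w6.png')
```

```text
16.0 th 1.524054612532337 r 0.15606671964382124 [ 0.06622674 -0.00140065  0.21989931] [-0.57793382  3.54033294 15.5495166 ] [ 0.21  0.36  0.16  2.   -0.65  0.49  1.11] 0.11118022915291897
[ 0.8849135  -0.99440168  0.37364372]
w 5335 [-0.02184099  0.05538741] theta 1.548958809792778 [0.0524354  0.02297452 0.13494389]
t 106 [-0.01643772  0.05468004] theta 1.5543600859120033 [0.05223648 0.03900823 0.12503909]
4655
0.02 246 [0.06399406 0.02121622 0.21775419] [0.05137053 0.02000511 0.17060446] [0.07386844 0.02248721 0.22181122]
0.025 486 [0.06390726 0.02507051 0.2176157 ] [0.0511912  0.02252681 0.17006348] [0.07390833 0.02749865 0.22168645]
0.03 517 [0.06409127 0.03008436 0.21771568] [0.05106375 0.02750044 0.17016595] [0.07355921 0.03249616 0.22209218]
0.035 532 [0.06382275 0.0350531  0.2178344 ] [0.05111371 0.03250863 0.17017949] [0.07359763 0.03748124 0.22172449]
0.04 546 [0.06365222 0.04000999 0.21751256] [0.05122132 0.03752292 0.17021272] [0.07437992 0.04249874 0.22178502]
0.045 689 [0.06347439 0.04543451 0.21534005] [0.05123738 0.04250913 0.17004999] [0.07424473 0.04749763 0.2221105 ]
0.05 1108 [0.06317457 0.05030681 0.20119411] [0.05108994 0.0475003  0.17026931] [0.07439589 0.05249886 0.22159794]
0.055 417 [0.05760321 0.05383613 0.18263118] [0.05100031 0.05251056 0.17002515] [0.07271973 0.057448   0.21986326]
```

View pics/w6.png

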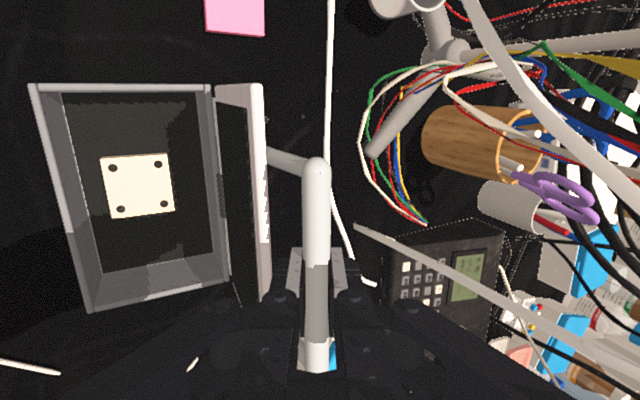

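The bar is held between the fingers and the flap is near 1.55 rad; nothing else is touching. The bar sits about 4 mm nearer the fingertips, so I'll account for that and go on, keeping the plate clear at (137,185).

```bash
cat >> h.py <<'E'
def arc2(th0,n,dth,off,end=-1,y=-.001):
    np.set_printoptions(suppress=True);L=[]
    for i in range(n):
        t=max(th0-dth*(i+1),end);g=bar(t);g[1]=y;p,M=pose(g,35*max(t,0)/2.12);L.append((p-off*M.as_matrix()[:,2],M))
    rows(L);print(t)
E
python3 -c "
from h import *
arc2(1.55,7,.07,.0045)"
```

```text
[ 0.005 -0.087 -0.027  0.005  0.002  0.   ]
[ 0.005 -0.187 -0.069  0.011  0.002  0.   ]
[ 0.005 -0.289 -0.104  0.017  0.002  0.   ]
[ 0.005 -0.394 -0.132  0.024  0.002  0.   ]
[ 0.005 -0.5   -0.153  0.03   0.002  0.   ]
[ 0.005 -0.607 -0.167  0.037  0.002  0.   ]
[ 0.005 -0.716 -0.173  0.043  0.002  0.   ]
1.06
```

Request:
step_arm:
  moves: "4 0 -0.087 -0.03 0.005 0.002 0;4 0 -0.187 -0.07 0.011 0.002 0;4 0 -0.289 -0.104 0.017 0.002 0;4 0 -0.394 -0.132 0.024 0.002 0;4 0 -0.5 -0.153 0.03 0.002 0;4 0 -0.607 -0.167 0.037 0.002 0;4 0 -0.716 -0.173 0.043 0.002 0;4 0 -0.716 -0.173 0.043 0.002 0;4 0 -0.716 -0.173 0.043 0.002 0"

```text
clock: 17.0
ee_pos: [0.5159, -0.1992, 0.1842]
tool_rot: [1.84, 2.291, 0.346]
force: [-2.7, -1.0, 6.3]
finger_gap: 0.112
gripper_force: 65.9
```

```bash
python3 -c "
from h import *
theta();
d=snap('wrist');P=cloud(d);B=BR.inv().apply((P-C).reshape(-1,3)).reshape(P.shape)
m=(B[...,2]>.1)&(B[...,2]<.24)&(B[...,0]>-.06)&(B[...,0]<.05)&(B[...,1]>.022)&(B[...,1]<.04);q=B[m]
dd=q-[.059,0,.064];r=np.hypot(dd[:,0],dd[:,2]);a=np.arctan2(dd[:,2],-dd[:,0]);k=r>.14
print(k.sum(),np.median(q[k],0),r.max(),np.median(a[k])-.093)
k=(r>.06)&(r<.11);print('flap',k.sum(),np.median(a[k]))
arc2(1.06,7,.07,.0045)"
```

```text
17.0 th 1.0267722738338456 r 0.15368120361183357 [-0.00797889 -0.00164217  0.20231754] [-2.70152828 -0.95274448  6.27971744] [ 0.17  0.33  0.26  2.06 -0.49  0.57  1.02] 0.11233878248297322
1241 [-0.00885003  0.03131071  0.20503464] 0.15873860568717774 1.031434473786501
flap 97 1.0665898938391083
[ 0.006 -0.053 -0.005  0.004 -0.001 -0.   ]
[ 0.006 -0.158  0.018  0.01  -0.001 -0.   ]
[ 0.006 -0.262  0.049  0.017 -0.001 -0.   ]
[ 0.005 -0.363  0.086  0.023 -0.001 -0.   ]
[ 0.005 -0.462  0.13   0.03  -0.001 -0.   ]
[ 0.005 -0.557  0.181  0.036 -0.001 -0.   ]
[ 0.005 -0.648  0.238  0.042 -0.001 -0.   ]
0.5700000000000001
```

Request:
step_arm:
  moves: "4 0 -0.09 0.0 0.004 0 0;4 0 -0.19 0.025 0.012 0 0;4 0 -0.28 0.055 0.019 0 0;4 0 -0.37 0.09 0.024 0 0;4 0 -0.465 0.135 0.03 0 0;4 0 -0.557 0.186 0.036 0 0;4 0 -0.648 0.243 0.042 0 0;4 0 -0.648 0.243 0.042 0 0;4 0 -0.648 0.243 0.042 0 0"

```text
clock: 17.95
ee_pos: [0.461, -0.2107, 0.1404]
tool_rot: [1.901, 2.369, 0.196]
force: [1.7, -5.7, -3.6]
finger_gap: 0.114
gripper_force: 64.2
```

```bash
python3 -c "
from h import *
theta();
arc2(.57,10,.06,.004,0)"
```

```text
17.95 th 0.5751051062118466 r 0.15355985037071757 [-0.06153795 -0.0010278   0.15913795] [ 1.70551495 -5.66580833 -3.58863917] [ 0.14  0.38  0.32  2.1  -0.4   0.58  0.98] 0.11375690987535884
[-0.001 -0.053  0.05   0.005 -0.001 -0.   ]
[-0.001 -0.116  0.117  0.01  -0.001 -0.   ]
[-0.001 -0.175  0.187  0.016 -0.001  0.   ]
[-0.001 -0.23   0.261  0.021 -0.001  0.   ]
[-0.002 -0.28   0.338  0.027 -0.001  0.   ]
[-0.002 -0.326  0.417  0.032 -0.001  0.   ]
[-0.002 -0.366  0.499  0.038 -0.001  0.   ]
[-0.003 -0.402  0.582  0.043 -0.001  0.   ]
[-0.003 -0.432  0.668  0.049 -0.001  0.   ]
[-0.003 -0.446  0.711  0.052 -0.001  0.   ]
0
```

Request:
step_arm:
  moves: "4 0 -0.053 0.05 0.005 0 0;4 0 -0.116 0.117 0.01 0 0;4 0 -0.175 0.187 0.016 0 0;4 0 -0.23 0.261 0.021 0 0;4 0 -0.28 0.338 0.027 0 0;4 0 -0.326 0.417 0.032 0 0;4 0 -0.366 0.499 0.038 0 0;4 0 -0.402 0.582 0.043 0 0;4 0 -0.402 0.582 0.043 0 0;4 0 -0.402 0.582 0.043 0 0"

```text
clock: 18.95
ee_pos: [0.4313, -0.217, 0.0762]
tool_rot: [1.957, 2.44, 0.035]
force: [1.4, -6.6, -4.9]
finger_gap: 0.109
gripper_force: 68.0
```

```bash
python3 -c "
from h import *
theta();
arc2(.09,4,.03,.004,-.03)"
```

```text
18.95 th 0.11420002628415032 r 0.1516180171664031 [-0.08937304 -0.00077851  0.09520041] [ 1.38680308 -6.58562978 -4.92941596] [ 0.11  0.52  0.34  2.11 -0.36  0.55  0.94] 0.10860641574251442
[-0.003 -0.009  0.042  0.003 -0.001  0.   ]
[-0.003 -0.017  0.087  0.006 -0.001  0.   ]
[-0.003 -0.025  0.131  0.008 -0.001  0.   ]
[-0.004 -0.029  0.176  0.008 -0.001  0.   ]
-0.03
```

Request:
step_arm:
  moves: "4 0 -0.009 0.04 0.003 0 0;4 0 -0.014 0.07 0.005 0 0;4 0 -0.02 0.1 0.007 0 0;4 0 -0.023 0.12 0.008 0 0;4 0 -0.025 0.14 0.008 0 0;4 0 -0.025 0.14 0.008 0 0;4 0 -0.025 0.14 0.008 0 0"

```text
clock: 19.65
ee_pos: [0.4289, -0.2176, 0.0626]
tool_rot: [-1.965, -2.448, -0.005]
force: [-2.2, -6.6, 0.8]
finger_gap: 0.112
gripper_force: 68.4
```

```bash
cat > f.py <<'E'
from h import *
np.set_printoptions(suppress=True)
theta()
for n in('wrist','top'):
    d=snap(n);P=cloud(d);B=BR.inv().apply((P-C).reshape(-1,3)).reshape(P.shape)
    m=(B[...,2]>.05)&(B[...,2]<.085)&(B[...,0]>-.05)&(B[...,0]<.05)&(B[...,1]>-.075)&(B[...,1]<.075);q=B[m]
    if len(q)>50:print(n,len(q),np.median(q,0),'theta',-np.polyfit(q[:,0],q[:,2],1)[0])
    m=(B[...,2]>.07)&(B[...,2]<.11)&(abs(B[...,0]+.091)<.012)&(abs(B[...,1])<.048);q=B[m]
    if len(q)>20:print(n,'bar top',len(q),np.median(q,0),np.percentile(q[:,2],90))
E
python3 f.py
```

```text
19.65 th 0.023556498086076835 r 0.15133773663163516 [-0.09130978 -0.00082671  0.08160906] [-2.15884196 -6.57888257  0.83702046] [ 0.1   0.56  0.34  2.1  -0.36  0.54  0.93] 0.11220516646044174
wrist 51887 [0.00317701 0.02491786 0.06827706] theta 0.0260389248085444
wrist bar top 7607 [-0.091149    0.01099409  0.08667613] 0.10064473291366294
top 1848 [0.00236131 0.00413057 0.06862302] theta 0.025459895669523978
top bar top 68 [-0.09105644  0.02987626  0.0855196 ] 0.08800821248012618
```

Request:
step_arm:
  moves: "4 0 0 0.015 0 0 0;4 0 0 0.03 0 0 0;4 0 0 0.045 0 0 0;4 0 0 0.05 0 0 0;4 0 0 0.05 0 0 0"

```text
clock: 20.25
ee_pos: [0.4285, -0.2178, 0.0579]
tool_rot: [-1.965, -2.447, -0.005]
force: [-3.7, -6.7, 5.6]
finger_gap: 0.113
gripper_force: 70.1
```

```bash
python3 f.py
```

```text
20.25 th -0.007928831444725074 r 0.15134237312655088 [-0.09179424 -0.0008924   0.07686896] [-3.73697413 -6.67309166  5.55064683] [ 0.11  0.56  0.34  2.1  -0.36  0.53  0.93] 0.11347960452761008
wrist 53482 [0.00275601 0.02411362 0.06676875] theta -0.0011718821620517886
wrist bar top 8041 [-0.09127899  0.0109646   0.08271367] 0.10317057882661838
top 1853 [0.0023272  0.00390319 0.06723588] theta -0.0010967740624404877
top bar top 67 [-0.09151746  0.03064916  0.08183693] 0.08332180698351621
```

The flap reads 0 rad in both views, with upward force building. I'll press slightly more, open, and lift straight off.

Request:
step_arm:
  moves: "4 0 0 0.015 0 0 0;4 0 0 0.015 0 0 0;4 0 0 0.015 0 0 0;22 0 0 0.015 0 0 0;22 0 0 0.015 0 0 0;22 0 0 0.015 0 0 0;22 0 0 0.015 0 0 0"

```text
clock: 21.05
ee_pos: [0.4301, -0.216, 0.0564]
tool_rot: [-1.963, -2.45, -0.009]
force: [0.1, -1.5, -0.1]
finger_gap: 0.262
gripper_force: 0.0
```

```bash
python3 f.py
```

```text
21.05 th -0.01634765060905799 r 0.14932831949864672 [-0.08988911  0.00049516  0.07544465] [ 0.05689552 -1.51424974 -0.10098072] [ 0.11  0.57  0.33  2.1  -0.37  0.53  0.93] 0.2616578994473603
wrist 52139 [0.003017   0.02644943 0.06706033] theta 0.004109839565250677
wrist bar top 6328 [-0.09229817  0.01001372  0.08304647] 0.08728195999548649
top 1826 [0.00287688 0.00496915 0.06748962] theta 0.0010542396026008295
top bar top 61 [-0.09144427  0.03252992  0.0824838 ] 0.08486849577443101
```

Request:
step_arm:
  moves: "22 0 -0.01 -0.05 0 0 0;22 0 -0.01 -0.15 0 0 0;22 0 -0.01 -0.25 0 0 0;22 0 -0.01 -0.4 0 0 0;22 0 -0.01 -0.7 0 0 0;22 0 -0.01 -1 0 0 0;22 0 -0.01 -1 0 0 0"

```text
clock: 21.85
ee_pos: [0.4315, -0.2188, 0.161]
tool_rot: [1.962, 2.445, 0.013]
force: [0.8, 0.1, 0.1]
finger_gap: 0.252
gripper_force: 0.0
```

```bash
python3 f.py; python3 -c "
from h import *
from h import order
print(order.sign_off())"
```

```text
21.85 th 0.5709317773371755 r 0.1882009512062636 [-0.08921507 -0.00247963  0.17998229] [0.84303166 0.11316151 0.06383692] [ 0.01  0.38  0.45  2.06 -0.25  0.75  0.83] 0.25232228754468455
wrist 24823 [0.00060059 0.01117065 0.06708811] theta 0.003715222876254794
wrist bar top 2175 [-0.09164077  0.0052951   0.08288266] 0.0841704780940935
top 1815 [0.00289614 0.00542414 0.06737356] theta 0.002243483781031086
top bar top 111 [-0.09156679  0.0173973   0.08291833] 0.08506896077629733
the job is handed in; nothing more can be done
None
```

I handed the job in at about 22 s: the top plate lies flat in the box, and the flap was held down to fully shut (0.00 rad) before I let go. The result of the judging was not shown, and I saw the lower plates and bystanders only during the work and did not check them again before handing in.

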